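# Clear two bottles to fetch the culture dish behind them

## Robot

A 6-joint arm with a two-finger parallel gripper is mounted at the origin on a cart in front of the work surface, level with it; the furniture and walls round the work are solid. World frame = base frame: x ahead of the robot, y to its left, z up, the work surface at z = 0. Lengths are in m, angles in rad, forces in N, time in s.
With the tool pointing down it reaches from about 0.225 to 0.875 m from the base axis. Payload 3.4 kg.
Tool frame: the origin (TCP) lies midway between the tips of the shut fingers; the grasp point (between the pads) lies 19 mm behind it (pinch_z is the distance from the TCP to the grasp point, in m); z points along the fingers, y is the line along which they close (so a half turn about z gives the same grasp; the last joint's range is limited). The gripper opens to 85 mm and grips with 20 to 120 N. Pads are 22 mm wide; open, the fingers measure 114 mm over their backs; the gripper's body (76 mm by 85 mm) begins 54 mm behind the grasp point. The pads swing forward as they close: fully open they stand 13 mm farther back than shut.
Start: joints at [1.113, 0.276, 1.505, -0, 1.361, -0.121], TCP at [0.19, 0.543, 0.209] pointing down, gripper open.
Joint ranges: [-2.89, 2.89], [-0.75, 2.08], [0.22, 2.7], [-1.18, 4.32], [0.11, 2.71], [-2.7, 2.7]. Speed limits (rad/s): [2.57, 2.57, 3.14, 3.14, 3.14, 3.14].

## Interface

Orientations are given as a unit quaternion [w, x, y, z].
In Python, from rig import get_state, get_image, sign_off, pinch_z gives the robot as it stands.
- The arm moves only by the tool send_rows, never from a script. Its argument "steps" is one flat list of numbers, 5 for each row, row after row: the gripper's target within -1 to 1 (fully open at 1, half-way at 0, shut at -1), then the shift along the tool's x, y, z in cm, then the turn about the tool's z in degrees. In form: [gripper, x, y, z, roll, gripper, x, y, z, roll, ...]. A call has 1 to 12 rows; each row shifts and turns the commanded pose from where the row before left it, along the tool's axes as they then stand; what a row does not reach is not made up. A row lasts 1/10 s, in which the tool goes at most 50 mm and 8.59 degrees, less where a joint would pass 70% of its speed; a pose out of reach is approached as far as the arm can. A call is refused whole if a number of a shift passes 5 or a number of a turn 8.59, either way. A call with a gripper value outside its range is refused whole. The fingers move at their own pace and stop on an object; "newtons" is the grip in N (left out, the last holds). Time passes only in rows, so rows that do not move let the fingers close. It gives the time, the measured TCP pose, the force, the opening and the grip force at its end, in the units of the state.
- get_state(): the state, without advancing time (a new reading comes with each control period).
- get_image(name): name is "side" or "top" or "wrist"; returns a dict with "color" (400x640x3 uint8, red, green, blue), "mtx" (3x3 intrinsics, pixels), "T" (4x4, takes a point from camera to world coordinates); the wrist camera has in their place "mount" (4x4, takes a point from camera to tool coordinates, whose origin is the TCP and whose axes are the flange's). Camera axes: x right, y down, z forward; pixel columns grow to the right and rows downward; lengths in m; the calibration is good to about 2 mm. A picture is of the moment at which its call begins: read the wrist's pose just before it. There is no depth.
- sign_off(): hands the job in; it is judged then, once.
The state is a dict: "clock": time; "qpos": joint angles; "qd": joint speeds; "effort": joint torques, N m; "position": TCP position; "ee_rot": TCP orientation; "contact_force": force on the tool from outside, world axes, zero at the start; "moment": the same for the moment, N m; "width": finger opening in m; "gripper_force": force on a finger pad.
Only numpy, scipy, OpenCV 4.12 (cv2) and the standard library are available. Lean on these libraries where they do the work, as an engineer would, in place of code of your own. Each camera call takes 0.05 s, during which the arm holds its last target. There are 200 camera calls.

## Task

The culture dish in the white bay is walled in by the two bottles in front of it. Without shifting the dish, first stand both bottles upright on the dark steel tray; then lay the dish flat on the middle of the light box's round window; and only then put each bottle back upright on the very spot in the bay where it stood at the start. Do not tip anything over, and leave the timer and the small glass beaker where they are.

Things in the scene. Friction and masses are not known exactly. Their poses are not given: they have to be found in the camera images.
- saline_mid (a point): White saline bottle with a green screw cap, the shorter of the two bottles: body 56 mm in diameter, 168 mm tall overall, 0.26 kg give or take a third. The cap is 29 mm in diameter and is the top 18 mm; below it the body widens over a shoulder. The point is on the bottle's axis, half-way up (84 mm above its underside). z up along the axis. Starts on one of the two front places of the bay.
- reagent_mid (a point): Bottle with a red-orange screw cap and tan contents, the taller and wider of the two: body 64 mm in diameter, 180 mm tall overall, 0.4 kg give or take a third. The cap is 33 mm in diameter and is the top 18 mm; below it the body widens over a shoulder. The point is on the bottle's axis, half-way up (90 mm above its underside). z along the axis, up. Stands in the bay on the other front place.
- dish_mid (a point): Closed culture (petri) dish, a flat disc 61 mm in diameter and 15 mm tall, 0.03 kg; clear rim with pinkish-brown contents. The point is its centre, half-way up (7.5 mm above its underside). It lies flat in the bay, behind and between the two bottles, about 10 mm from each. Its z axis points up.
- bay: White fixed shallow tray, 164 (x) by 190 mm (y), turned up to 0.15 rad. Origin: centre of its underside. Floor 5 mm and rim 12 mm above the worktop, rim 5 mm thick, no other walls. +x points away from the robot, +y left. Grey rings on the floor mark front places at (-30, +43) and (-30, -43) mm and a rear place at (28, 0) mm in its frame; things start within 3 mm of these.
- park: Dark grey steel tray, fixed, empty at the start, 92 (x) by 180 mm (y). Origin: centre of its underside. Floor 3 mm, rim 10 mm above the worktop, rim 4 mm thick. It is left or right of the robot's middle, the light box on the other side. Both bottles fit on it, 42 mm either way along y. Fixed racks of tubes, up to 0.16 m tall, fill the worktop right of y = 0.04 m beyond x = 0.455 m.
- viewer: Flat square grey light box (colony viewer), fixed, 116 by 116 mm. Origin: centre of its underside; its flat top is 20 mm above the worktop, with a white round window 74 mm in diameter in a dark ring, centred on the origin. Nothing stands up from the top. When it is on the right, tube racks stand close behind it (beyond x = 0.455 m), so keep the wide side of the gripper along y there.
- timer: White bench timer lying on its back on the worktop in front of the robot, 72 x 66 x 18 mm, loose; a bystander. Origin at the centre of its underside.
- glass: Small empty glass beaker, 52 mm in diameter and 61 mm tall, standing loose on the worktop beyond the bay; a bystander. Origin at the centre of its underside.
There are look-alikes about, which are no part of the job. What is shaped like the part that bears saline_mid but blue or turquoise is not meant.

How it is judged:
By the outcome, as a careful person would: the job done as asked, in the order asked, and still so for the second after the job is handed in, with the robot touching nothing.
It also fails if it takes over 128 s, if anything falls off the work surface, if the arm or the gripper's body presses on something with over 40 N, if the wrist force passes 120 N, or if a joint passes its speed limit or range.

## Working session

There is one attempt and no reset: what is moved stays moved. The work goes in short steps, Python scripts to look and compute and a tool call to move; the robot and the scene stay as the last step left them, time stands still between calls to the robot, and variables do not carry over. Pictures are saved under pics/ and viewed, at most 14 in all, crops included, and the job is handed in when it is done.

Besides the shell and the picture viewer there is one more tool, called after "Request:" as a command line: name --argument value ..., lists and objects as JSON in quotes. send_rows: Moves the arm, as the interface text tells. Its arguments: {"type":"object","properties":{"steps":{"type":"array"},"newtons":{"type":"number"}},"required":["steps"]}

```bash
mkdir -p pics; ls; python3 - <<'E'
from rig import *
import cv2,json,numpy as np
s=get_state();print({k:np.round(v,3).tolist() for k,v in s.items()},pinch_z)
for n in("top","side"):
    d=get_image(n);cv2.imwrite(f"pics/{n}0.png",cv2.cvtColor(d["color"],cv2.COLOR_RGB2BGR));print(n,np.round(d["mtx"],1).tolist(),np.round(d["T"],4).tolist())
    np.savez(f"{n}.npz",K=d["mtx"],T=d["T"])
d=get_image("wrist");print(d["mtx"].tolist(),np.round(d["mount"],4).tolist());np.savez("wrist.npz",K=d["mtx"],T=d["mount"])
E
```

```text
pics
{'clock': 0.0, 'qpos': [1.113, 0.277, 1.506, 0.0, 1.361, -0.121], 'qd': [-0.001, 0.0, -0.001, 0.0, 0.0, 0.0], 'effort': [0.001, -41.678, -24.58, -0.0, 0.011, -0.0], 'position': [0.19, 0.542, 0.208], 'ee_rot': [-0.0, 0.168, 0.986, -0.001], 'contact_force': [0.839, -0.175, 0.634], 'moment': [0.035, 0.055, -0.015], 'gripper_force': 0.0, 'width': 0.085} 0.0187
top [[499.6, 0.0, 315.9], [0.0, 499.6, 197.7], [0.0, 0.0, 1.0]] [[-0.0024, -0.9832, 0.1827, 0.2999], [-1.0, 0.0015, -0.0052, 0.0345], [0.0048, -0.1827, -0.9831, 1.6758], [0.0, 0.0, 0.0, 1.0]]
side [[427.1, 0.0, 316.4], [0.0, 427.1, 200.3], [0.0, 0.0, 1.0]] [[0.8512, -0.3892, 0.3521, 0.1638], [-0.5248, -0.6236, 0.5794, -0.6582], [-0.0059, -0.678, -0.7351, 0.9489], [0.0, 0.0, 0.0, 1.0]]
[[288.5840400541369, 0.0, 323.9392948531774], [0.0, 288.5840400541369, 195.18966525977524], [0.0, 0.0, 1.0]] [[0.001, -0.9607, -0.2774, 0.0704], [1.0, 0.0009, 0.0006, 0.0005], [-0.0004, -0.2774, 0.9607, -0.1657], [0.0, 0.0, 0.0, 1.0]]
```

View pics/top0.png

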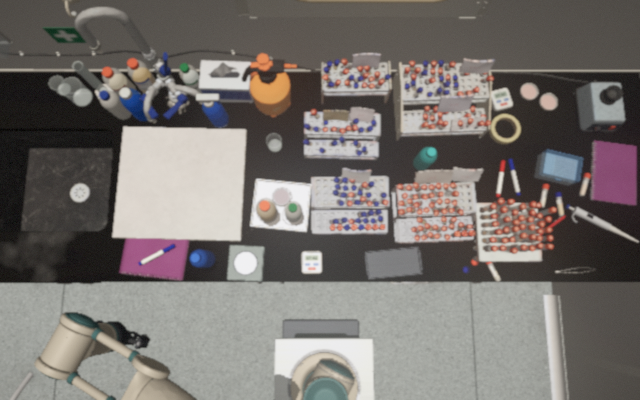

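View pics/side0.png

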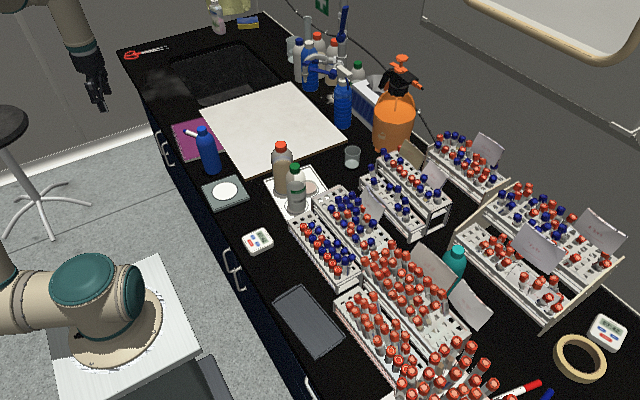

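Candidates: the saline bottle could be the green cap at top (293,211), the blue bottle at (202,258), the turquoise bottle at (427,157), or the green-capped one at the back at (187,72). I choose (293,211). For the reagent, I choose the orange cap at (265,207) in the bay, not the back-row ones near (110,72) and (133,64). The dish is at (281,196), not the pinkish discs at (530,90) and (548,101). The viewer is at (246,263), the tray at (393,263), the timer at (312,262) and the glass at (274,142).

```bash
python3 - <<'E'
import cv2
a=cv2.imread("pics/top0.png")[175:290,220:435];cv2.imwrite("pics/topc.png",cv2.resize(a,(774,414),interpolation=cv2.INTER_CUBIC))
a=cv2.imread("pics/side0.png")[130:250,190:350];cv2.imwrite("pics/sidec.png",cv2.resize(a,(800,600),interpolation=cv2.INTER_CUBIC))
E
```

```text
(no output)
```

View pics/topc.png

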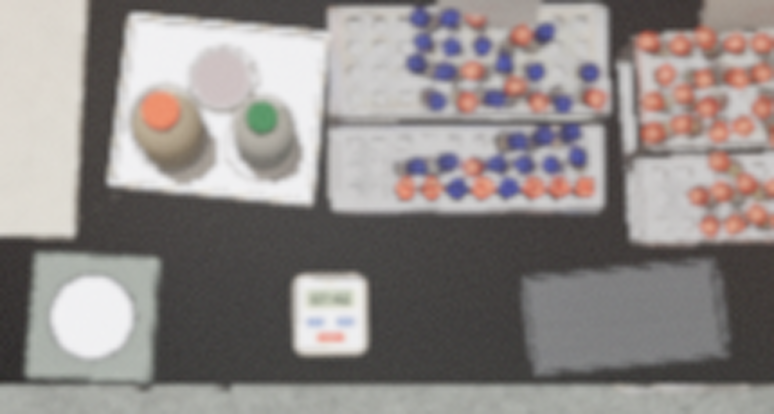

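View pics/sidec.png

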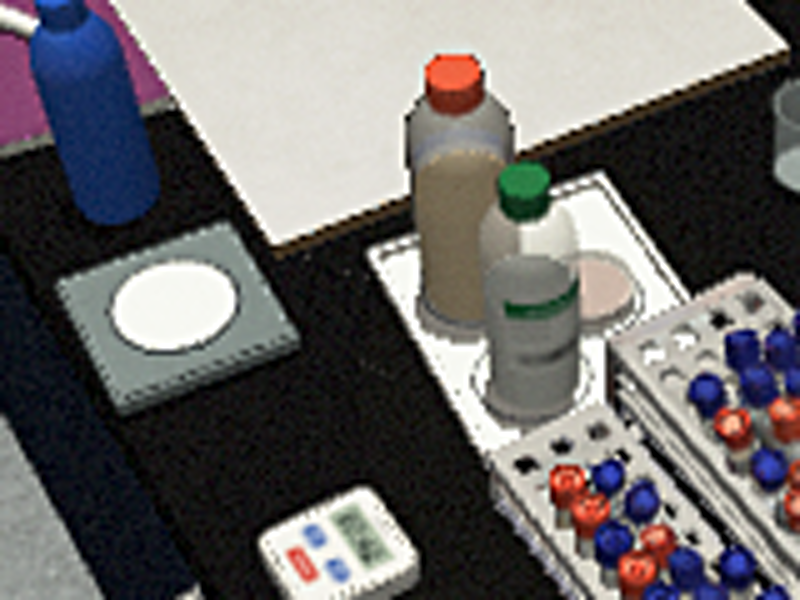

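```bash
cat > h.py <<'E'
import numpy as np,cv2
def ray(n,px,T=None):
    d=np.load(n+".npz");T=d["T"] if T is None else T
    v=T[:3,:3]@np.linalg.inv(d["K"])@np.array([*px,1.]);return T[:3,3],v
def at(n,px,z,T=None):
    o,v=ray(n,px,T);return np.round(o+v*(z-o[2])/v[2],4)
def tri(rays):
    A=0;b=0
    for o,v in rays:
        v=v/np.linalg.norm(v);P=np.eye(3)-np.outer(v,v);A=A+P;b=b+P@o
    return np.round(np.linalg.solve(A,b),4)
def tool(s):
    from scipy.spatial.transform import Rotation as R
    T=np.eye(4);q=s["ee_rot"];T[:3,:3]=R.from_quat(q,scalar_first=True).as_matrix();T[:3,3]=s["position"];return T
def wr(s,px): return ray("wrist",px,tool(s)@np.load("wrist.npz")["T"])
E
python3 - <<'E'
from h import *
t=lambda x,y:(220+(x+.5)/3.6-.5,175+(y+.5)/3.6-.5)
s=lambda x,y:(190+(x+.5)/5-.5,130+(y+.5)/5-.5)
for n,a,b,z in(("red",(160,109),(455,67),.185),("green",(263,117),(525,178),.173),("win",(92,316),(175,306),.02),("dish",(222,76),(601,288),.02)):
    print(n,tri([ray("top",t(*a)),ray("side",s(*b))]),at("top",t(*a),z),at("side",s(*b),z))
P=[at("top",t(*p),.01) for p in((522,278),(714,258),(729,355),(535,375))];print("park",P,np.mean(P,0))
B=[at("top",t(*p),.012) for p in((129,12),(330,32),(312,206),(107,185))];print("bay",B,np.mean(B,0))
print("timer",at("top",t(330,313),.018))
print("viewer c",[at("top",t(*p),.02) for p in((34,253),(161,258),(152,380),(25,378))])
print("rack1",[at("top",t(*p),.1) for p in((330,8),(330,210),(330,125),(605,210))])
E
```

```text
red [0.5574 0.183  0.1837] [0.5549 0.1836 0.185 ] [0.5591 0.1811 0.185 ]
green [0.5527 0.0969 0.1695] [0.55   0.0975 0.173 ] [0.5531 0.0931 0.173 ]
win [0.3932 0.2593 0.0154] [0.3914 0.259  0.02  ] [0.3937 0.2545 0.02  ]
dish [0.6211 0.1417 0.0086] [0.6144 0.1426 0.02  ] [0.6203 0.1309 0.02  ]
park [array([ 0.426 , -0.1358,  0.01  ]), array([ 0.4441, -0.3141,  0.01  ]), array([ 0.3551, -0.3243,  0.01  ]), array([ 0.3375, -0.1459,  0.01  ])] [ 0.390675 -0.230025  0.01    ]
bay [array([0.6778, 0.2318, 0.012 ]), array([0.6582, 0.0414, 0.012 ]), array([0.4929, 0.0582, 0.012 ]), array([0.5129, 0.249 , 0.012 ])] [0.58545 0.1451  0.012  ]
timer [0.3938 0.0416 0.018 ]
viewer c [array([0.4491, 0.3137, 0.02  ]), array([0.4442, 0.1969, 0.02  ]), array([0.3336, 0.2032, 0.02  ]), array([0.3356, 0.3185, 0.02  ])]
rack1 [array([0.6612, 0.041 , 0.1   ]), array([0.4791, 0.0412, 0.1   ]), array([0.5548, 0.0411, 0.1   ]), array([ 0.4787, -0.2009,  0.1   ])]
```

Request:
send_rows --steps '[0.25, 0, 0, -3, -8, 0.25, 0, 0, -4, -8, 0.25, 0, 0, -3, -3.3]' --newtons 60

```text
clock: 0.45
position: [0.1901, 0.5428, 0.3106]
ee_rot: [0.0, -0.002, 1.0, 0.0]
contact_force: [-0.5, 0.5, 0.5]
width: 0.0535
gripper_force: 0.0
```

Request:
send_rows --steps '[0.25, -2, -3, 0, 0, 0.25, -2.8, -4, 0, 0, 0.25, -2.8, -4, 0, 0, 0.25, -2.8, -4, 0, 0, 0.25, -2.8, -4, 0, 0, 0.25, -2.8, -4, 0, 0, 0.25, -2.8, -4, 0, 0, 0.25, -2.8, -4, 0, 0, 0.25, -2.8, -4, 0, 0, 0.25, -2.8, -4, 0, 0, 0.25, -1.8, -1.2, 0, 0, 0.25, 0, 0, 0, 0]'

```text
clock: 1.65
position: [0.4821, 0.1384, 0.3081]
ee_rot: [-0.0, 0.002, 1.0, -0.0]
contact_force: [-0.2, -0.5, -0.2]
width: 0.0535
gripper_force: 0.0
```

```bash
cat >> h.py <<'E'
def shot(f,crop=None,k=1):
    from rig import get_state,get_image
    s=get_state();d=get_image("wrist");im=cv2.cvtColor(d["color"],cv2.COLOR_RGB2BGR);cv2.imwrite(f"pics/{f}.png",im)
    np.savez(f+"_s.npz",position=s["position"],ee_rot=s["ee_rot"]);print(s["clock"],np.round(s["position"],4),np.round(s["ee_rot"],4),np.round(s["qpos"],2),s["width"],np.round(s["contact_force"],1))
E
python3 -c "
from h import *
shot('w1')"
```

```text
1.65 [0.4821 0.1384 0.3081] [-1.0e-04  2.2e-03  1.0e+00 -4.0e-04] [ 0.14  0.12  1.46 -0.    1.56 -1.43] 0.05352270915067557 [-0.2 -0.5 -0.2]
```

View pics/w1.png

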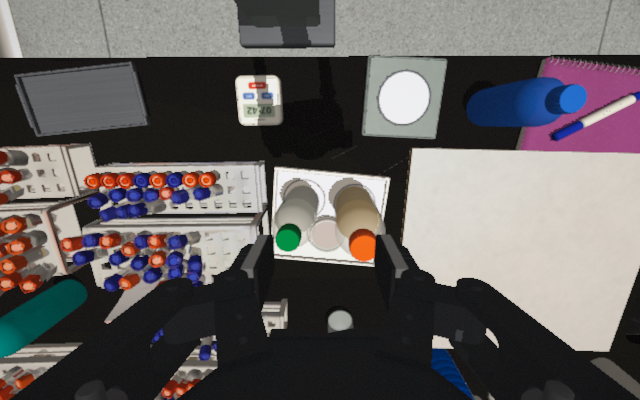

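This view from above shows the green cap at (288,237), the orange cap at (362,246), the dish at (326,234) and the window at (404,97). The park corners are near (16,76), (138,63), (148,122) and (38,136). Next I'll triangulate the caps, window and dish against the top and side views.

```bash
python3 - <<'E'
from h import *
s=np.load("w1_s.npz")
t=lambda x,y:(220+(x+.5)/3.6-.5,175+(y+.5)/3.6-.5)
si=lambda x,y:(190+(x+.5)/5-.5,130+(y+.5)/5-.5)
T=tool(s)@np.load("wrist.npz")["T"]
for n,w,a,b,z in(("red",(362,246),(160,109),(455,67),.185),("green",(288,237),(263,117),(525,178),.173),("win",(404,97),(92,316),(175,306),.02),("dish",(326,234),(222,76),(601,288),.02)):
    print(n,"w+top+side",tri([wr(s,w),ray("top",t(*a)),ray("side",si(*b))]),"w+side",tri([wr(s,w),ray("side",si(*b))]),at("wrist",w,z,T))
print("park",[at("wrist",p,.01,T) for p in((16,76),(138,63),(148,122),(38,136))])
print("bay",B:=[at("wrist",p,.012,T) for p in((276,167),(389,180),(378,265),(273,252))],np.mean(B,0))
im=cv2.imread("pics/w1.png")
a=cv2.resize(im[155:275,260:400],(700,600),interpolation=cv2.INTER_CUBIC);cv2.imwrite("pics/w1c.png",a)
E
```

```text
red w+top+side [0.5564 0.1821 0.1833] w+side [0.5565 0.1807 0.1843] [0.5532 0.1805 0.185 ]
green w+top+side [0.552  0.0972 0.1683] w+side [0.5528 0.0971 0.1679] [0.5477 0.0981 0.173 ]
win w+top+side [0.3923 0.2591 0.0163] w+side [0.3926 0.2584 0.0171] [0.3908 0.2585 0.02  ]
dish w+top+side [0.6202 0.1421 0.0069] w+side [0.6225 0.1418 0.0057] [0.6115 0.142  0.02  ]
park [array([ 0.3586, -0.3212,  0.01  ]), array([ 0.3413, -0.1354,  0.01  ]), array([ 0.4259, -0.1352,  0.01  ]), array([ 0.4468, -0.3128,  0.01  ])]
bay [array([0.4972, 0.0612, 0.012 ]), array([0.5194, 0.2455, 0.012 ]), array([0.6754, 0.235 , 0.012 ]), array([0.6491, 0.0484, 0.012 ])] [0.585275 0.147525 0.012   ]
```

View pics/w1c.png

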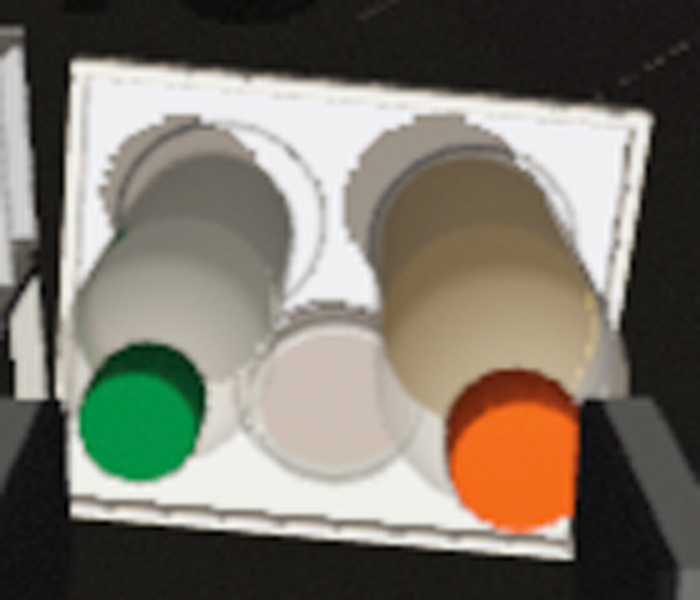

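Request:
send_rows --steps '[0.25, -2, -1, 1, 0, 0.25, -2.9, -2, 2, 0, 0.25, -2, -1, 2.3, 0, 0.25, 0, 0, 2, 0, 0.25, 0, 0, 1.5, 0, 0.25, 0, 0, 0, 0, 0.25, 0, 0, 0, 0]'

```text
clock: 2.4
position: [0.5489, 0.1014, 0.2208]
ee_rot: [-0.0, -0.001, 1.0, 0.0]
contact_force: [0.7, 0.9, -0.4]
width: 0.0533
gripper_force: 0.0
```

```bash
python3 -c "
from h import *
shot('w2')"
```

```text
2.4 [0.5489 0.1014 0.2208] [-2.e-04 -7.e-04  1.e+00  0.e+00] [ 0.06  0.24  1.52  0.    1.38 -1.51] 0.05333805868833659 [ 0.7  0.9 -0.4]
```

View pics/w2.png

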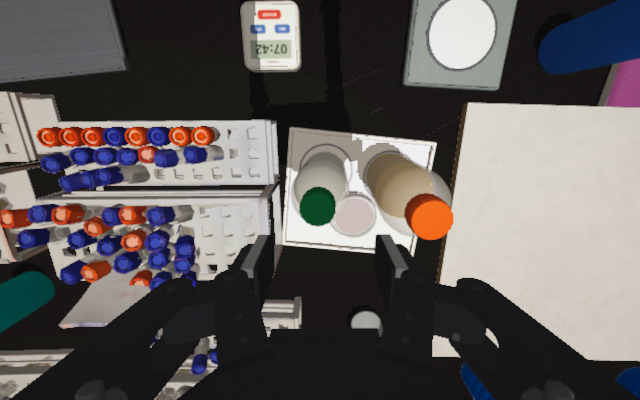

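From closer, the green cap's centre is at (318,207), the orange cap's at (431,217), the dish's at (354,215) and the window's at (462,32). The fingers look symmetric about column 323.

```bash
python3 - <<'E'
from h import *
s1=np.load("w1_s.npz");s=np.load("w2_s.npz");T=tool(s)@np.load("wrist.npz")["T"]
im=cv2.imread("pics/w2.png").astype(int);
for n,m in(("g",(im[...,1]>im[...,2]*1.6+10)&(im[...,1]>im[...,0]*1.3)),("r",(im[...,2]>180)&(im[...,1]<140)&(im[...,0]<90))):
    k,l,st,c=cv2.connectedComponentsWithStats(m.astype(np.uint8));
    for i in np.argsort(-st[1:,4])[:3]+1: print(n,st[i],c[i])
for n,a,b,z in(("green",(288,240),(318,207),.173),("red",(364,247.5),(431,217),.185),("win",(404,97),(462,32),.02),("dish",(326,234),(354,215),.02)):
    print(n,tri([wr(s1,a),wr(s,b)]),at("wrist",b,z,T))
E
```

```text
g [ 300  187   35   39 1042] [317.4328215 206.0950096]
r [ 411  200   42   40 1294] [431.72333849 219.69938176]
r [169 128  18  18 172] [178.4127907  136.04069767]
r [125 128  18  18 163] [134.31288344 136.32515337]
green [0.5487 0.0981 0.1776] [0.5497 0.0975 0.173 ]
red [0.5545 0.1824 0.1843] [0.5534 0.1817 0.185 ]
win [0.3908 0.2585 0.0203] [0.3908 0.2587 0.02  ]
dish [0.6103 0.1422 0.0236] [0.612  0.1429 0.02  ]
```

Request:
send_rows --steps '[0.25, -0.2, -0.4, 1.5, 0, 0.25, 0, 0, 2, 0, 0.25, 0, 0, 1.9, 0, 0.25, 0, 0, 0.9, 0, 0.25, 0, 0, 0, 0, -1, 0, 0, 0, 0, -1, 0, 0, 0, 0, -1, 0, 0, 0, 0, -1, 0, 0, 0, 0, -1, 0, 0, 0, 0]'

```text
clock: 3.45
position: [0.5512, 0.0968, 0.1582]
ee_rot: [0.0, -0.0, 1.0, 0.0]
contact_force: [-0.2, -0.4, 0.0]
width: 0.0
gripper_force: 0.0
```

```bash
python3 -c "
from h import *
shot('w3')
from rig import get_image
a=cv2.cvtColor(get_image('side')['color'],cv2.COLOR_RGB2BGR)
im=cv2.imread('pics/w3.png')
b=np.hstack([cv2.resize(im[130:330,220:440],(440,400)),cv2.resize(a[100:240,230:356],(360,400),interpolation=cv2.INTER_CUBIC)]);cv2.imwrite('pics/m3.png',b)"
```

```text
3.45 [0.5512 0.0968 0.1582] [ 3.e-04 -0.e+00  1.e+00  1.e-04] [ 0.05  0.29  1.62  0.    1.23 -1.52] 4.353527250731429e-05 [-0.2 -0.4  0. ]
```

View pics/m3.png

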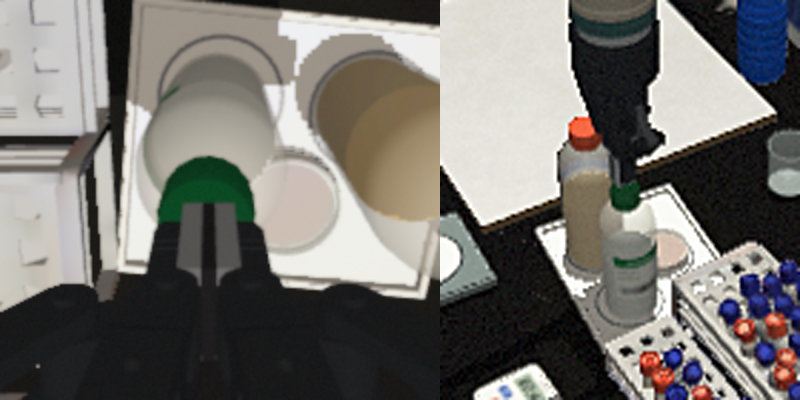

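The fingers shut just above the cap without touching anything, so the cap top is lower than I took it to be. I'll reopen, go down 12 mm and try again.

Request:
send_rows --steps '[0.25, 0, 0, -1, 0, 0.25, 0, 0, 0, 0, 0.25, 0, 0, 0, 0, 0.25, 0, 0, 0, 0, 0.25, 0, 0, 1, 0, 0.25, 0, 0, 0.7, 0, 0.25, 0, 0, 0.5, 0, 0.25, 0, 0, 0, 0]'

```text
clock: 4.35
position: [0.5501, 0.0967, 0.1445]
ee_rot: [-0.001, 0.0, 1.0, -0.0]
contact_force: [-0.2, -0.7, -0.8]
width: 0.0534
gripper_force: 0.0
```

Request:
send_rows --steps '[-1, 0, 0, 0, 0, -1, 0, 0, 0, 0, -1, 0, 0, 0, 0, -1, 0, 0, 0, 0, -1, 0, 0, 0, 0, -1, 0, 0, 0, 0]'

```text
clock: 4.95
position: [0.5514, 0.0967, 0.1464]
ee_rot: [0.001, -0.0, 1.0, -0.0]
contact_force: [-0.2, -0.3, 4.0]
width: 0.0248
gripper_force: 59.1
```

Request:
send_rows --steps '[0.25, 0, 0, 0, 0, 0.25, 0, 0, 0, 0, 0.25, 0, 0, 0, 0, 0.25, 0, 0, 0.4, 0, 0.25, 0, 0, 0.4, 0, 0.25, 0, 0, 0, 0]'

```text
clock: 5.55
position: [0.5504, 0.0967, 0.1369]
ee_rot: [-0.001, -0.0, 1.0, 0.0]
contact_force: [0.1, -0.5, 1.5]
width: 0.0535
gripper_force: 0.0
```

```bash
python3 -c "
from h import *
shot('w4')
im=cv2.imread('pics/w4.png')
cv2.imwrite('pics/w4c.png',cv2.resize(im[130:290,220:420],(800,600*16*800//(20*600*800)*1 or 640))[:600])"
```

```text
5.55 [0.5504 0.0967 0.1369] [-9.e-04 -0.e+00  1.e+00  0.e+00] [ 0.05  0.3   1.65  0.    1.19 -1.52] 0.053529919896357116 [ 0.1 -0.5  1.5]
```

View pics/w4c.png

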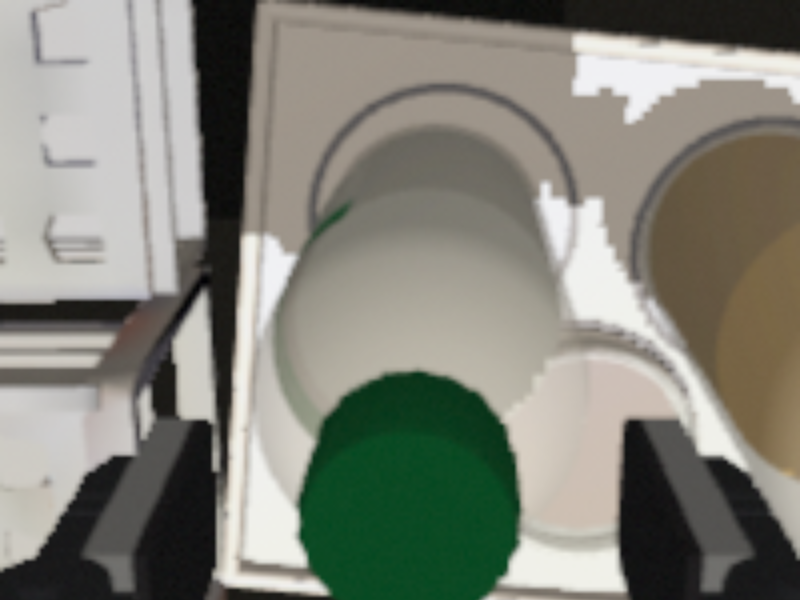

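Request:
send_rows --steps '[0.25, -0.3, 0, 0, 0, 0.25, 0, 0, 0, 0, -1, 0, 0, 0, 0, -1, 0, 0, 0, 0, -1, 0, 0, 0, 0, -1, 0, 0, 0, 0, -1, 0, 0, 0, 0]'

```text
clock: 6.3
position: [0.5543, 0.0967, 0.1384]
ee_rot: [0.0, -0.0, 1.0, 0.0]
contact_force: [-0.9, -0.3, 3.0]
width: 0.0262
gripper_force: 58.9
```

Request:
send_rows --steps '[-1, 0, 0, -0.5, 0, -1, 0, 0, -0.8, 0, -1, 0, 0, -0.7, 0, -1, 0, 0, 0, 0]' --newtons 70

```text
clock: 6.7
position: [0.5548, 0.0968, 0.159]
ee_rot: [0.001, -0.0, 1.0, 0.0]
contact_force: [0.3, 1.0, -3.1]
width: 0.0262
gripper_force: 69.0
```

```bash
python3 -c "
from h import *
shot('w5')
from rig import get_image
a=cv2.cvtColor(get_image('side')['color'],cv2.COLOR_RGB2BGR)
im=cv2.imread('pics/w5.png')
b=np.hstack([cv2.resize(im[130:330,220:440],(440,400)),cv2.resize(a[100:240,230:356],(360,400),interpolation=cv2.INTER_CUBIC)]);cv2.imwrite('pics/m5.png',b)"
```

```text
6.7 [0.5548 0.0968 0.159 ] [ 1.1e-03 -1.0e-04  1.0e+00  1.0e-04] [ 0.05  0.29  1.61  0.    1.24 -1.52] 0.026212336155718736 [ 0.3  1.  -3.1]
```

View pics/m5.png

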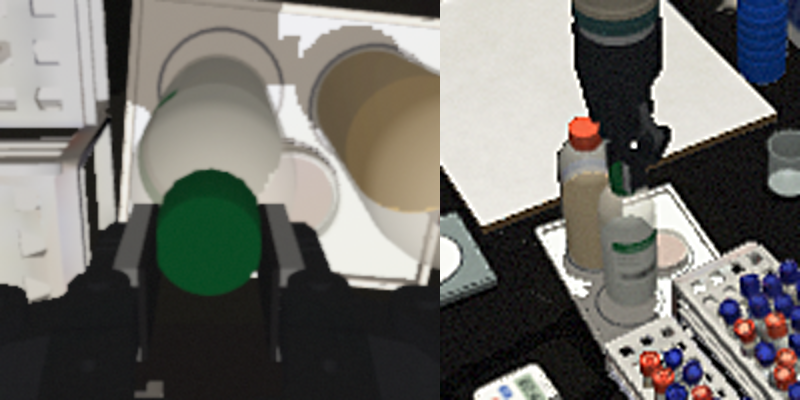

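Request:
send_rows --steps '[-1, 0, 0, -1.5, 0, -1, 0, 0, -2, 0, -1, 1, 0, -1.5, 0, -1, 2, 0, -0.5, 0, -1, 2.5, 0, 0, 0, -1, 2.5, 0, 0, 0, -1, 2.5, 0, 0, 0, -1, 2.5, 0, 0, 0, -1, 1.9, 0, 0, 0, -1, 1, 0, 0, 0]'

```text
clock: 7.8
position: [0.3921, 0.0968, 0.2129]
ee_rot: [-0.001, -0.0, 1.0, 0.0]
contact_force: [0.7, 0.6, -4.0]
width: 0.0263
gripper_force: 69.3
```

Request:
send_rows --steps '[-1, 0, -1.5, 0, 0, -1, 0, -2.5, 0, 0, -1, 0, -3.5, 0, 0, -1, 0, -3.5, 0, 0, -1, 0, -3.5, 0, 0, -1, 0, -3.5, 0, 0, -1, 0, -3.5, 0, 0, -1, 0, -3.5, 0, 0, -1, 0, -3.5, 0, 0, -1, 0, -3.5, 0, 0, -1, 0, -3, 0, 0, -1, 0, -1.7, 0, 0]'

```text
clock: 9.0
position: [0.3952, -0.2729, 0.2128]
ee_rot: [0.0, 0.001, 1.0, -0.001]
contact_force: [-0.2, 1.4, -3.7]
width: 0.0258
gripper_force: 69.5
```

Request:
send_rows --steps '[-1, 0, 0, 0, 0, -1, 0, 0, 0, 0, -1, 0, 0, 0, 0]'

```text
clock: 9.3
position: [0.3949, -0.2686, 0.2128]
ee_rot: [-0.0, -0.001, 1.0, 0.001]
contact_force: [-0.7, 0.2, -3.4]
width: 0.0258
gripper_force: 69.5
```

Request:
send_rows --steps '[-1, 0, 0, 1.5, 0, -1, 0, 0, 2, 0, -1, 0, 0, 2, 0, -1, 0, 0, 1, 0, -1, 0, 0, 0.6, 0, -1, 0, 0, 0.3, 0, -1, 0, 0, 0, 0]'

```text
clock: 10.0
position: [0.3954, -0.2702, 0.1392]
ee_rot: [0.0, -0.0, 1.0, -0.0]
contact_force: [-0.9, -0.5, -3.3]
width: 0.0257
gripper_force: 69.5
```

Request:
send_rows --steps '[-1, 0, 0, 0.2, 0, -1, 0, 0, 0, 0]'

```text
clock: 10.2
position: [0.3953, -0.2705, 0.1373]
ee_rot: [0.0, 0.0, 1.0, -0.0]
contact_force: [-0.2, 0.5, -2.9]
width: 0.0259
gripper_force: 69.5
```

Request:
send_rows --steps '[-1, 0, 0, 0.1, 0, -1, 0, 0, 0, 0]'

```text
clock: 10.4
position: [0.3955, -0.2707, 0.1365]
ee_rot: [0.001, 0.0, 1.0, -0.0]
contact_force: [-0.3, 0.1, 0.6]
width: 0.0259
gripper_force: 69.9
```

Request:
send_rows --steps '[0.25, 0, 0, 0, 0, 0.25, 0, 0, 0, 0, 0.25, 0, 0, 0, 0, 0.25, 0, 0, -1, 0, 0.25, 0, 0, -3, 0, 0.25, 0, 0, -4, 0, 0.25, 0, 0, -2.4, 0, 0.25, 0, 0, 0, 0]'

```text
clock: 11.2
position: [0.3971, -0.2721, 0.2445]
ee_rot: [0.003, -0.0, 1.0, -0.003]
contact_force: [0.5, -0.8, -0.4]
width: 0.053
gripper_force: 0.0
```

```bash
python3 -c "
from h import *
shot('w6')
from rig import get_image
a=cv2.cvtColor(get_image('side')['color'],cv2.COLOR_RGB2BGR)
im=cv2.imread('pics/w6.png')
b=np.hstack([cv2.resize(im[60:340,150:490],(486,400)),cv2.resize(a[220:370,190:308],(314,400),interpolation=cv2.INTER_CUBIC)]);cv2.imwrite('pics/m6.png',b)"
```

```text
11.2 [ 0.3971 -0.2721  0.2445] [ 3.5e-03 -1.0e-04  1.0e+00 -3.1e-03] [-0.75  0.11  1.63  0.    1.39 -2.32] 0.053003831654151526 [ 0.5 -0.8 -0.4]
```

View pics/m6.png

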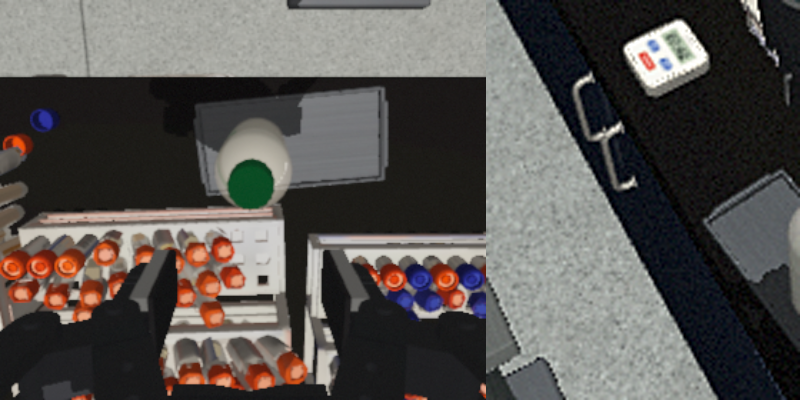

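Request:
send_rows --steps '[0.25, -0.7, 2, 0, 0, 0.25, -1.42, 4.1, 0, 0, 0.25, -1.42, 4.1, 0, 0, 0.25, -1.42, 4.1, 0, 0, 0.25, -1.42, 4.1, 0, 0, 0.25, -1.42, 4.1, 0, 0, 0.25, -1.42, 4.1, 0, 0, 0.25, -1.42, 4.1, 0, 0, 0.25, -1.42, 4.1, 0, 0, 0.25, -1.42, 4.1, 0, 0, 0.25, -1.42, 4.1, 0, 0, 0.25, -1.05, 2.4, 0, 0]'

```text
clock: 12.5
position: [0.554, 0.1868, 0.2379]
ee_rot: [-0.002, -0.001, 1.0, 0.0]
contact_force: [0.6, 0.4, 0.0]
width: 0.0536
gripper_force: 0.0
```

Request:
send_rows --steps '[0.25, 0, 0, 1.5, 0, 0.25, 0, 0, 2, 0, 0.25, 0, 0, 0, 0, 0.25, 0, 0, 0, 0]'

```text
clock: 12.9
position: [0.5537, 0.1836, 0.2038]
ee_rot: [-0.001, 0.0, 1.0, -0.0]
contact_force: [0.1, -0.2, 0.3]
width: 0.0534
gripper_force: 0.0
```

```bash
python3 -c "
from h import *
shot('w7')
im=cv2.imread('pics/w7.png').astype(int);s=np.load('w7_s.npz');T=tool(s)@np.load('wrist.npz')['T']
m=(im[...,2]>90)&(im[...,1]<im[...,2]*.65)&(im[...,0]<im[...,2]*.5);m[:,:250]=0;m[:,400:]=0
k,l,st,c=cv2.connectedComponentsWithStats(m.astype(np.uint8))
i=np.argmax(st[1:,4])+1;print(st[i],c[i])
x,y,w,h,_=st[i];p=(x+w/2-.5,y+h-w/2-.5);print(p,at('wrist',p,.185,T),at('wrist',p,.177,T), 288.6*.033/w)
im=cv2.imread('pics/w7.png');cv2.imwrite('pics/w7c.png',cv2.resize(im[130:310,220:440],(733,600)))
"
```

```text
12.9 [0.5537 0.1836 0.2038] [-1.5e-03  0.0e+00  1.0e+00 -3.0e-04] [ 0.2   0.29  1.49  0.    1.36 -1.37] 0.0534410254458937 [ 0.1 -0.2  0.3]
[ 299  193   46   50 1805] [322.15512465 218.08919668]
(np.float64(321.5), np.float64(219.5)) [0.5538 0.1825 0.185 ] [0.5568 0.1825 0.177 ] 0.20703913043478264
```

View pics/w7c.png

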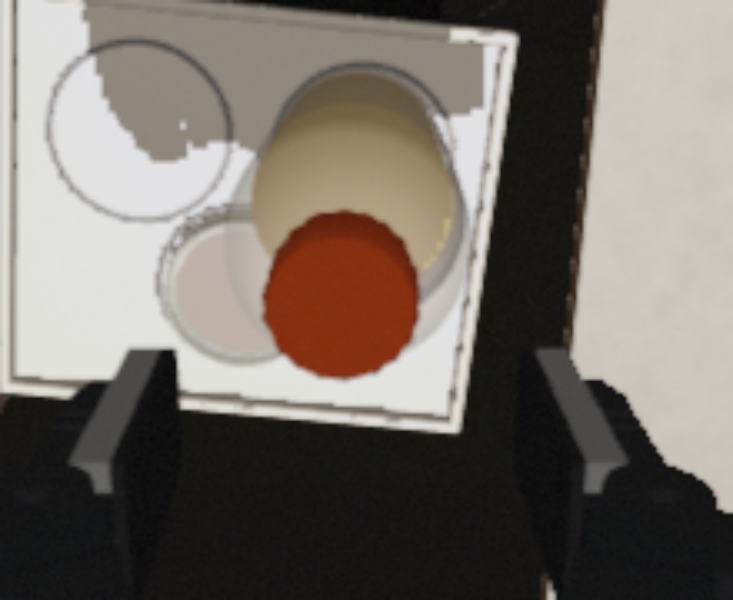

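Request:
send_rows --steps '[0.25, -0.35, -0.1, 1, 0, 0.25, 0, 0, 1.5, 0, 0.25, 0, 0, 1.5, 0, 0.25, 0, 0, 1, 0, 0.25, 0, 0, 0.5, 0, 0.25, 0, 0, 0, 0]'

```text
clock: 13.55
position: [0.5579, 0.1825, 0.1494]
ee_rot: [-0.0, 0.0, 1.0, -0.0]
contact_force: [-0.6, 1.0, -0.1]
width: 0.0534
gripper_force: 0.0
```

Request:
send_rows --steps '[-1, 0, 0, 0, 0, -1, 0, 0, 0, 0, -1, 0, 0, 0, 0, -1, 0, 0, 0, 0, -1, 0, 0, 0, 0]' --newtons 80

```text
clock: 14.05
position: [0.5587, 0.1828, 0.1512]
ee_rot: [0.001, -0.0, 1.0, 0.0]
contact_force: [-0.4, -1.0, 5.2]
width: 0.0298
gripper_force: 79.1
```

Request:
send_rows --steps '[-1, 0, 0, -0.5, 0, -1, 0, 0, -1.5, 0, -1, 0, 0, -2, 0, -1, 1, 0, -1.5, 0, -1, 2, 0, -0.5, 0, -1, 2.5, 0, 0, 0, -1, 2.5, 0, 0, 0, -1, 2.5, 0, 0, 0, -1, 2.5, 0, 0, 0, -1, 2.2, 0, 0, 0, -1, 1.2, 0, 0, 0, -1, 0.6, 0, 0, 0]'

```text
clock: 15.25
position: [0.3865, 0.1827, 0.2099]
ee_rot: [-0.0, -0.0, 1.0, 0.0]
contact_force: [0.1, -1.1, -1.9]
width: 0.0293
gripper_force: 79.3
```

Request:
send_rows --steps '[-1, 0, -1.5, 0, 0, -1, 0, -2.5, 0, 0, -1, 0, -3.5, 0, 0, -1, 0, -3.5, 0, 0, -1, 0, -3.5, 0, 0, -1, 0, -3.5, 0, 0, -1, 0, -3.5, 0, 0, -1, 0, -3.5, 0, 0, -1, 0, -3.5, 0, 0, -1, 0, -3.5, 0, 0, -1, 0, -3, 0, 0, -1, 0, -2, 0, 0]'

```text
clock: 16.45
position: [0.3887, -0.1903, 0.2099]
ee_rot: [0.0, 0.001, 1.0, -0.001]
contact_force: [-0.4, 0.6, -3.8]
width: 0.0294
gripper_force: 79.7
```

Request:
send_rows --steps '[-1, 0, 0, 0, 0, -1, 0, 0, 0, 0, -1, 0, 0, 0, 0]'

```text
clock: 16.75
position: [0.388, -0.1866, 0.2097]
ee_rot: [-0.0, -0.0, 1.0, 0.0]
contact_force: [-0.5, 0.7, -2.2]
width: 0.0296
gripper_force: 79.8
```

Request:
send_rows --steps '[-1, 0, 0, 1.5, 0, -1, 0, 0, 2, 0, -1, 0, 0, 1.3, 0, -1, 0, 0, 0.7, 0, -1, 0, 0, 0.3, 0, -1, 0, 0, 0, 0]'

```text
clock: 17.35
position: [0.3883, -0.1869, 0.152]
ee_rot: [0.0, -0.0, 1.0, 0.0]
contact_force: [0.0, 0.1, -2.7]
width: 0.0298
gripper_force: 79.9
```

Request:
send_rows --steps '[-1, 0, 0, 0.1, 0, -1, 0, 0, 0, 0]'

```text
clock: 17.55
position: [0.3885, -0.1875, 0.1514]
ee_rot: [0.001, -0.0, 1.0, -0.0]
contact_force: [-0.4, 0.7, -3.3]
width: 0.0297
gripper_force: 79.9
```

Request:
send_rows --steps '[-1, 0, 0, 0.1, 0, -1, 0, 0, 0, 0]'

```text
clock: 17.75
position: [0.3881, -0.1873, 0.15]
ee_rot: [0.0, 0.0, 1.0, -0.0]
contact_force: [0.5, 0.5, -3.0]
width: 0.0298
gripper_force: 79.9
```

Request:
send_rows --steps '[-1, 0, 0, 0.1, 0, -1, 0, 0, 0, 0]'

```text
clock: 17.95
position: [0.3884, -0.1876, 0.1493]
ee_rot: [0.0, -0.0, 1.0, -0.0]
contact_force: [0.1, -0.9, 0.4]
width: 0.0298
gripper_force: 80.2
```

Request:
send_rows --steps '[0.3, 0, 0, 0, 0, 0.3, 0, 0, 0, 0, 0.3, 0, 0, 0, 0, 0.3, 0, 0, -1, 0, 0.3, 0, 0, -3, 0, 0.3, 0, 0, -4, 0, 0.3, 0, 0, -2, 0, 0.3, 0, 0, 0, 0]'

```text
clock: 18.75
position: [0.3901, -0.1886, 0.2528]
ee_rot: [0.003, -0.0, 1.0, -0.002]
contact_force: [0.4, -0.2, -0.4]
width: 0.0555
gripper_force: 0.0
```

Request:
send_rows --steps '[1, -1.5, 2.2, 0, 0, 1, -2.4, 3.6, 0, 0, 1, -2.4, 3.6, 0, 0, 1, -2.4, 3.6, 0, 0, 1, -2.4, 3.6, 0, 0, 1, -2.4, 3.6, 0, 0, 1, -2.4, 3.6, 0, 0, 1, -2.4, 3.6, 0, 0, 1, -2.4, 3.6, 0, 0, 1, -1.7, 2, 0, 0, 1, 0, 0, 0, 0, 1, 0, 0, 0, 0]'

```text
clock: 19.95
position: [0.6114, 0.1429, 0.2476]
ee_rot: [-0.001, -0.001, 1.0, -0.0]
contact_force: [-0.6, -1.0, -0.3]
width: 0.0852
gripper_force: 0.0
```

Request:
send_rows --steps '[1, 0, 0, 2, 0, 1, 0, 0, 4, 0, 1, 0, 0, 4, 0, 1, 0, 0, 3, 0, 1, 0, 0, 2, 0, 1, 0, 0, 0, 0, 1, 0, 0, 0, 0]'

```text
clock: 20.65
position: [0.6118, 0.1418, 0.0995]
ee_rot: [-0.0, 0.001, 1.0, -0.0]
contact_force: [-0.0, -0.0, 0.7]
width: 0.0854
gripper_force: 0.0
```

```bash
python3 -c "
from h import *
shot('w8')
from rig import get_image
a=cv2.cvtColor(get_image('top')['color'],cv2.COLOR_RGB2BGR)
im=cv2.imread('pics/w8.png')
b=np.hstack([im[100:400,140:540],cv2.resize(a[225:290,350:436],(397,300),interpolation=cv2.INTER_CUBIC)]);cv2.imwrite('pics/m8.png',b)"
```

```text
20.65 [0.6118 0.1418 0.0995] [-1.e-04  5.e-04  1.e+00 -1.e-04] [ 0.12  0.43  1.55 -0.    1.16 -1.45] 0.0854058798404084 [-0.  -0.   0.7]
```

View pics/m8.png

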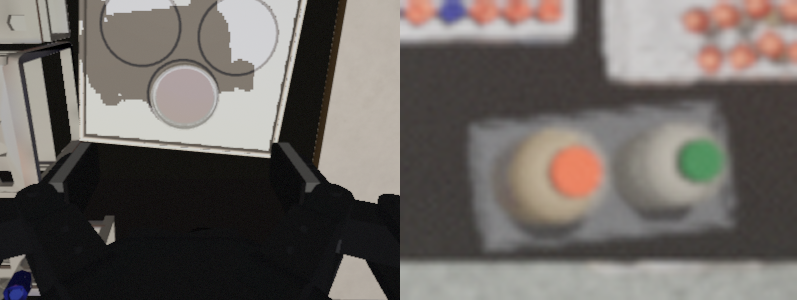

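Request:
send_rows --steps '[1, 0, 0, 1.5, 0, 1, 0, 0, 2.5, 0, 1, 0, 0, 2.5, 0, 1, 0, 0, 1.2, 0, 1, 0, 0, 0.8, 0, 1, 0, 0, 0.4, 0, 1, 0, 0, 0, 0]' --newtons 20

```text
clock: 21.45
position: [0.6126, 0.1428, 0.0104]
ee_rot: [0.0, -0.0, 1.0, 0.0]
contact_force: [0.3, -0.9, -0.3]
width: 0.0853
gripper_force: 0.0
```

Request:
send_rows --steps '[1, 0, 0, 0.3, 0, 1, 0, 0, 0.3, 0, 1, 0, 0, 0, 0]'

```text
clock: 21.75
position: [0.612, 0.1428, 0.0039]
ee_rot: [-0.0, -0.0, 1.0, 0.0]
contact_force: [-0.6, -0.4, 0.7]
width: 0.0855
gripper_force: 0.0
```

Request:
send_rows --steps '[1, 0, 0, 0.3, 0, 0.7, 0, 0, 0, 0, 0.6, 0, 0, 0, 0, 0.45, 0, 0, 0, 0, 0.3, 0, 0, 0, 0, 0.2, 0, 0, 0, 0, 0.2, 0, 0, 0, 0]'

```text
clock: 22.45
position: [0.6121, 0.1428, 0.001]
ee_rot: [0.0, -0.0, 1.0, 0.0]
contact_force: [0.1, 0.5, -0.1]
width: 0.0511
gripper_force: 0.0
```

The fingers passed over the dish too, so the tips ride about 15 mm or more above the nominal TCP, as they did at the cap. I'll reopen and go lower while watching the force.

Request:
send_rows --steps '[0.8, 0, 0, 0, 0, 0.8, 0, 0, 0, 0, 0.8, 0, 0, 0, 0, 0.8, 0, 0, 0, 0, 0.8, 0, 0, 0.4, 0, 0.8, 0, 0, 0, 0]'

```text
clock: 23.05
position: [0.6115, 0.1427, -0.0037]
ee_rot: [-0.001, -0.0, 1.0, -0.0]
contact_force: [0.2, 0.0, -0.3]
width: 0.0767
gripper_force: 0.0
```

Request:
send_rows --steps '[0.8, 0, 0, 0.3, 0, 0.8, 0, 0, 0, 0]'

```text
clock: 23.25
position: [0.6117, 0.1427, -0.0066]
ee_rot: [-0.0, -0.0, 1.0, -0.0]
contact_force: [0.3, 0.6, 0.2]
width: 0.0769
gripper_force: 0.0
```

Request:
send_rows --steps '[0.65, 0, 0, 0, 0, 0.55, 0, 0, 0, 0, 0.45, 0, 0, 0, 0, 0.35, 0, 0, 0, 0, 0.3, 0, 0, 0, 0]'

```text
clock: 23.75
position: [0.6121, 0.1428, -0.006]
ee_rot: [0.0, -0.0, 1.0, 0.0]
contact_force: [0.8, 0.8, 0.2]
width: 0.0558
gripper_force: 0.0
```

Request:
send_rows --steps '[0.6, 0, 0, 0, 0, 0.8, 0, 0, 0, 0, 0.8, 0, 0, 0, 0, 0.8, 0, 0, 0.3, 0, 0.8, 0, 0, 0, 0]'

```text
clock: 24.25
position: [0.6117, 0.1427, -0.0096]
ee_rot: [-0.0, -0.0, 1.0, -0.0]
contact_force: [-0.2, -1.0, 0.6]
width: 0.077
gripper_force: 0.0
```

Request:
send_rows --steps '[0.8, 0, 0, 0.3, 0, 0.8, 0, 0, 0, 0]'

```text
clock: 24.45
position: [0.6117, 0.1427, -0.0126]
ee_rot: [-0.0, -0.0, 1.0, -0.0]
contact_force: [0.6, -0.2, -0.1]
width: 0.0771
gripper_force: 0.0
```

Request:
send_rows --steps '[0.65, 0, 0, 0, 0, 0.55, 0, 0, 0, 0, 0.45, 0, 0, 0, 0, 0.35, 0, 0, 0, 0, 0.3, 0, 0, 0, 0]'

```text
clock: 24.95
position: [0.6122, 0.1427, -0.0116]
ee_rot: [0.0, -0.0, 1.0, 0.0]
contact_force: [-0.3, 0.2, 3.2]
width: 0.0591
gripper_force: 21.3
```

Request:
send_rows --steps '[0.8, 0, 0, 0, 0, 0.8, 0, 0, 0, 0, 0.8, 0, 0, 0.2, 0, 0.8, 0, 0, 0.2, 0, 0.8, 0, 0, 0, 0]'

```text
clock: 25.45
position: [0.6117, 0.1427, -0.0166]
ee_rot: [-0.0, -0.0, 1.0, -0.0]
contact_force: [0.4, 0.2, 0.2]
width: 0.0769
gripper_force: 0.0
```

Request:
send_rows --steps '[0.65, 0, 0, 0, 0, 0.55, 0, 0, 0, 0, 0.45, 0, 0, 0, 0, 0.35, 0, 0, 0, 0, 0.3, 0, 0, 0, 0]'

```text
clock: 25.95
position: [0.6123, 0.1428, -0.0159]
ee_rot: [0.0, -0.0, 1.0, 0.0]
contact_force: [-0.7, 0.1, 1.2]
width: 0.0599
gripper_force: 21.7
```

Request:
send_rows --steps '[0.25, 0, 0, -0.5, 0, 0.25, 0, 0, -1.5, 0, 0.25, 0, 0, -2.5, 0, 0.25, 0, 0, -2.1, 0, 0.25, 0, 0, -1, 0, 0.25, 0, 0, 0, 0]'

```text
clock: 26.55
position: [0.6132, 0.1429, 0.0616]
ee_rot: [0.002, -0.0, 1.0, 0.0]
contact_force: [0.2, -0.3, -0.6]
width: 0.06
gripper_force: 21.8
```

Request:
send_rows --steps '[0.25, 1, 0.6, 0, 0, 0.25, 2.5, 1.3, 0, 0, 0.25, 3, 1.5, 0, 0, 0.25, 3, 1.5, 0, 0, 0.25, 3, 1.5, 0, 0, 0.25, 3, 1.5, 0, 0, 0.25, 3, 1.5, 0, 0, 0.25, 2, 1.2, 0, 0, 0.25, 1.1, 0.6, 0, 0, 0.25, 0.5, 0.4, 0, 0, 0.25, 0, 0, 0, 0, 0.25, 0, 0, 0, 0]'

```text
clock: 27.75
position: [0.392, 0.2587, 0.0598]
ee_rot: [0.0, 0.0, 1.0, -0.0]
contact_force: [0.3, -0.7, -0.4]
width: 0.0598
gripper_force: 21.8
```

Request:
send_rows --steps '[0.25, 0, 0, 1, 0, 0.25, 0, 0, 2, 0, 0.25, 0, 0, 1.3, 0, 0.25, 0, 0, 0.5, 0, 0.25, 0, 0, 0, 0, 0.25, 0, 0, 0, 0]'

```text
clock: 28.35
position: [0.3916, 0.2587, 0.012]
ee_rot: [0.0, 0.0, 1.0, 0.0]
contact_force: [0.1, 0.5, 0.2]
width: 0.0597
gripper_force: 21.8
```

```bash
python3 -c "
from h import *
shot('w9')
from rig import get_image
a=cv2.cvtColor(get_image('top')['color'],cv2.COLOR_RGB2BGR);cv2.imwrite('pics/top9.png',a)
a=cv2.cvtColor(get_image('side')['color'],cv2.COLOR_RGB2BGR)
im=cv2.imread('pics/w9.png')
b=np.hstack([cv2.resize(im[150:330,220:420],(444,400),interpolation=cv2.INTER_CUBIC),cv2.resize(a[140:230,190:270],(356,400),interpolation=cv2.INTER_CUBIC)]);cv2.imwrite('pics/m9.png',b)"
```

```text
28.35 [0.3916 0.2587 0.012 ] [2.e-04 2.e-04 1.e+00 1.e-04] [ 0.44  0.33  2.01  0.    0.81 -1.14] 0.0597273959092225 [0.1 0.5 0.2]
```

View pics/m9.png

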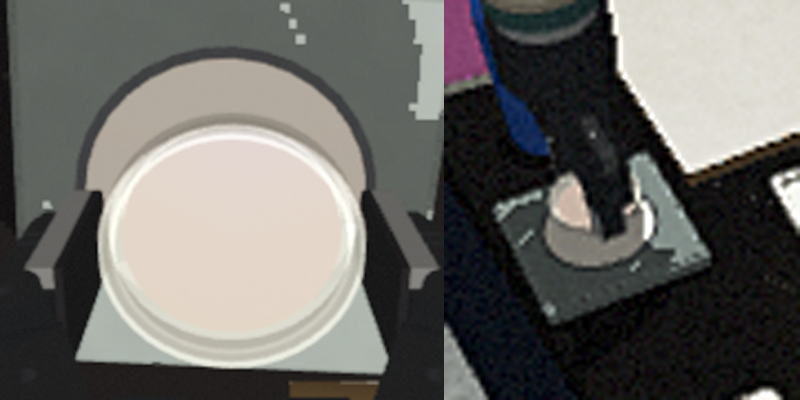

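In this view the dish is held flat and centred on the window, with dish columns centred near 324 and window columns near 322. Lowering it now.

Request:
send_rows --steps '[0.25, 0, -0.05, 0.5, 0, 0.25, 0, 0, 0.4, 0, 0.25, 0, 0, 0.2, 0, 0.25, 0, 0, 0, 0]'

```text
clock: 28.9
position: [0.3907, 0.2581, 0.0005]
ee_rot: [-0.0, -0.0, 1.0, -0.0]
contact_force: [0.8, -0.3, -0.1]
width: 0.0598
gripper_force: 21.8
```

Request:
send_rows --steps '[0.25, 0, 0, 0.1, 0, 0.25, 0, 0, 0, 0]'

```text
clock: 29.1
position: [0.391, 0.2583, -0.0002]
ee_rot: [-0.0, -0.0, 1.0, 0.0]
contact_force: [-0.4, -0.2, 0.1]
width: 0.0597
gripper_force: 21.8
```

Request:
send_rows --steps '[0.25, 0, 0, 0.1, 0, 0.25, 0, 0, 0, 0]'

```text
clock: 29.3
position: [0.3913, 0.2584, -0.0009]
ee_rot: [0.0, 0.0, 1.0, 0.0]
contact_force: [0.5, -0.2, 1.1]
width: 0.0599
gripper_force: 21.9
```

Request:
send_rows --steps '[0.25, 0, 0, 0.05, 0, 0.25, 0, 0, 0, 0]'

```text
clock: 29.5
position: [0.3913, 0.2584, -0.0009]
ee_rot: [0.0, -0.0, 1.0, 0.0]
contact_force: [-2.4, -0.5, 6.1]
width: 0.0595
gripper_force: 22.4
```

Request:
send_rows --steps '[0.45, 0, 0, 0, 0, 0.6, 0, 0, 0, 0, 0.8, 0, 0, 0, 0, 0.8, 0, 0, 0, 0, 0.8, 0, 0, -0.5, 0, 0.8, 0, 0, -1.5, 0, 0.8, 0, 0, -3, 0, 0.8, 0, 0, -4, 0, 0.8, 0, 0, -3, 0, 0.8, 0, 0, 0, 0]'

```text
clock: 30.5
position: [0.3942, 0.2598, 0.1228]
ee_rot: [0.004, -0.0, 1.0, 0.002]
contact_force: [1.1, -0.0, -0.6]
width: 0.0768
gripper_force: 0.0
```

```bash
python3 -c "
from h import *
shot('w10')
im=cv2.imread('pics/w10.png').astype(int);s=np.load('w10_s.npz');T=tool(s)@np.load('wrist.npz')['T']
sub=im[150:330,230:420];
# pinkish: R noticeably > B
m=((im[...,2]-im[...,0])>12)&(im[...,2]>90);m[:150]=0;m[330:]=0;m[:,:230]=0;m[:,420:]=0
k,l,st,c=cv2.connectedComponentsWithStats(m.astype(np.uint8));
for i in np.argsort(-st[1:,4])[:3]+1: print(st[i],c[i],at('wrist',c[i],.034,T))
for r in range(160,300,8): print(r,' '.join('%d,%d'%(im[r,q,2],im[r,q,2]-im[r,q,0]) for q in range(250,400,10)))
"
```

```text
30.5 [0.3942 0.2598 0.1228] [ 4.5e-03 -1.0e-04  1.0e+00  2.1e-03] [ 0.44  0.19  1.86  0.    1.09 -1.14] 0.07680588497296716 [ 1.1 -0.  -0.6]
[ 295  163   55   53 2279] [321.80254498 188.98069329] [0.3922 0.2589 0.034 ]
[ 340  286   74   44 1787] [382.95579183 311.86681589] [0.5254 0.3227 0.034 ]
[ 282  150   78   49 1076] [317.21189591 165.1598513 ] [0.3702 0.2548 0.034 ]
160 11,5 14,1 78,0 80,0 69,2 156,20 152,16 209,1 193,10 157,20 135,16 78,0 79,0 75,1 27,3
168 14,1 16,0 79,-1 78,-1 155,19 207,3 205,15 205,14 204,14 217,5 156,19 79,2 81,1 76,1 25,3
176 15,1 11,-1 80,1 62,-1 156,20 204,13 204,13 204,14 205,14 204,13 215,3 50,-2 80,1 74,0 24,2
184 17,3 13,-2 80,1 52,-2 191,10 204,15 204,13 204,14 205,14 205,14 215,2 82,5 117,0 57,1 26,5
192 25,3 12,-3 132,1 61,-1 189,7 204,17 204,15 204,13 204,13 205,14 198,5 117,-2 157,0 28,3 24,2
200 27,2 27,2 80,1 159,1 183,16 204,17 204,17 204,17 205,16 203,16 227,1 155,-1 156,0 27,4 27,2
208 25,2 25,2 78,0 157,1 136,-2 207,7 204,19 204,17 204,18 204,17 225,0 159,1 156,0 24,4 25,3
216 26,3 25,4 153,0 156,0 154,0 168,-3 198,8 201,5 200,7 211,4 15
[... 245 characters left out ...]
 25,3 26,4 28,4 37,3 82,1 114,1 119,1 28,5 26,3
248 25,3 28,5 25,3 28,3 25,4 26,5 26,3 26,3 28,2 51,21 84,28 107,22 41,18 42,16 44,16
256 27,3 26,4 28,5 28,3 26,4 27,3 24,1 23,5 27,4 180,14 221,11 220,11 220,12 218,11 219,12
264 25,1 29,4 25,2 26,2 28,4 27,4 22,3 28,4 25,3 190,10 220,12 221,12 220,12 221,11 218,11
272 24,4 26,5 26,5 26,2 27,5 26,1 27,4 27,4 26,3 201,14 221,12 221,11 220,11 220,13 219,12
280 53,8 25,4 27,9 25,4 26,5 23,2 27,4 27,5 25,3 218,12 220,11 219,11 220,11 218,12 219,12
288 238,1 235,13 212,21 163,21 122,17 119,16 117,17 26,2 28,4 219,11 219,12 221,12 220,12 219,13 218,13
296 238,7 198,7 222,9 238,7 239,8 239,8 205,18 27,5 27,5 219,11 220,12 218,12 219,13 218,13 218,13
```

Request:
send_rows --steps '[0.3, 0, 0, -2, 0, 0.3, 0, 0, -4, 0, 0.3, 0, 0, -4, 0, 0.3, 0, 0, -2.5, 0]' --newtons 60

```text
clock: 30.95
position: [0.3912, 0.2583, 0.2447]
ee_rot: [0.0, -0.0, 1.0, 0.0]
contact_force: [1.2, -0.2, -0.2]
width: 0.0551
gripper_force: 0.0
```

Request:
send_rows --steps '[0.3, 0, -2, 0, 0, 0.3, 0, -4, 0, 0, 0.3, 0, -4.3, 0, 0, 0.3, 0, -4.3, 0, 0, 0.3, 0, -4.3, 0, 0, 0.3, 0, -4.3, 0, 0, 0.3, 0, -4.3, 0, 0, 0.3, 0, -4.3, 0, 0, 0.3, 0, -4.3, 0, 0, 0.3, 0, -4.3, 0, 0, 0.3, 0, -2.6, 0, 0, 0.3, 0, -1.5, 0, 0]'

```text
clock: 32.15
position: [0.3902, -0.1885, 0.2418]
ee_rot: [-0.001, 0.001, 1.0, 0.001]
contact_force: [0.9, -0.3, 0.2]
width: 0.0551
gripper_force: 0.0
```

Request:
send_rows --steps '[0.3, 0, 0, 1.5, 0, 0.3, 0, 0, 2, 0, 0.3, 0, 0, 0, 0, 0.3, 0, 0, 0, 0]'

```text
clock: 32.55
position: [0.3907, -0.1859, 0.2079]
ee_rot: [-0.001, -0.0, 1.0, 0.001]
contact_force: [0.0, 0.3, -0.2]
width: 0.0555
gripper_force: 0.0
```

Request:
send_rows --steps '[0.3, 0.25, -0.15, 1.5, 0, 0.3, 0, 0, 2, 0, 0.3, 0, 0, 1.4, 0, 0.3, 0, 0, 0.7, 0, 0.3, 0, 0, 0.25, 0, 0.3, 0, 0, 0, 0, 0.3, 0, 0, 0, 0]'

```text
clock: 33.25
position: [0.3892, -0.1886, 0.1507]
ee_rot: [0.001, -0.0, 1.0, -0.0]
contact_force: [-0.5, 0.3, -0.1]
width: 0.0555
gripper_force: 0.0
```

Request:
send_rows --steps '[-1, 0, 0, 0, 0, -1, 0, 0, 0, 0, -1, 0, 0, 0, 0, -1, 0, 0, 0, 0, -1, 0, 0, 0, 0]' --newtons 80

```text
clock: 33.75
position: [0.3893, -0.1887, 0.151]
ee_rot: [0.001, 0.0, 1.0, -0.001]
contact_force: [-0.4, 1.2, 5.7]
width: 0.0293
gripper_force: 78.6
```

Request:
send_rows --steps '[-1, 0, 0, -0.5, 0, -1, 0, 0, -1.5, 0, -1, 0, 0, -2, 0, -1, 0, 0, -1.5, 0, -1, 0, 0, -0.5, 0, -1, 0, 0, 0, 0]'

```text
clock: 34.35
position: [0.3887, -0.1883, 0.2101]
ee_rot: [0.0, -0.0, 1.0, -0.0]
contact_force: [-0.5, -1.1, -2.5]
width: 0.0294
gripper_force: 79.5
```

Request:
send_rows --steps '[-1, 0, 1.5, 0, 0, -1, 0, 2.5, 0, 0, -1, 0, 3.5, 0, 0, -1, 0, 3.5, 0, 0, -1, 0, 3.5, 0, 0, -1, 0, 3.5, 0, 0, -1, 0, 3.5, 0, 0, -1, 0, 3.5, 0, 0, -1, 0, 3.5, 0, 0, -1, 0, 3.5, 0, 0, -1, 0, 3.1, 0, 0, -1, 0, 2, 0, 0]'

```text
clock: 35.55
position: [0.3865, 0.1853, 0.2088]
ee_rot: [-0.001, -0.001, 1.0, 0.0]
contact_force: [-0.3, -0.7, -3.3]
width: 0.0293
gripper_force: 79.7
```

Request:
send_rows --steps '[-1, -0.5, 0, 0, 0, -1, -1.5, 0, 0, 0, -1, -2.5, 0, 0, 0, -1, -2.5, 0, 0, 0, -1, -2.5, 0, 0, 0, -1, -2.5, 0, 0, 0, -1, -2.2, 0, 0, 0, -1, -1.5, 0, 0, 0, -1, -0.8, 0, 0, 0, -1, -0.5, 0, 0, 0, -1, 0, 0, 0, 0, -1, 0, 0, 0, 0]'

```text
clock: 36.75
position: [0.5578, 0.1825, 0.2098]
ee_rot: [-0.001, 0.0, 1.0, -0.0]
contact_force: [0.3, 0.0, -2.1]
width: 0.0294
gripper_force: 79.9
```

Request:
send_rows --steps '[-1, -0.1, 0, 1.5, 0, -1, 0, 0, 2, 0, -1, 0, 0, 1.2, 0, -1, 0, 0, 0.6, 0, -1, 0, 0, 0.2, 0, -1, 0, 0, 0, 0, -1, 0, 0, 0, 0]'

```text
clock: 37.45
position: [0.5601, 0.1829, 0.1557]
ee_rot: [0.001, -0.0, 1.0, 0.0]
contact_force: [-0.0, -0.4, -3.1]
width: 0.0291
gripper_force: 79.9
```

Request:
send_rows --steps '[-1, 0, 0, 0.1, 0, -1, 0, 0, 0, 0]'

```text
clock: 37.65
position: [0.5598, 0.1828, 0.1543]
ee_rot: [0.0, -0.0, 1.0, 0.0]
contact_force: [-0.2, -0.7, -2.2]
width: 0.029
gripper_force: 79.9
```

Request:
send_rows --steps '[-1, 0.05, 0, 0.1, 0, -1, 0, 0, 0, 0]'

```text
clock: 37.85
position: [0.5592, 0.1828, 0.1532]
ee_rot: [0.0, -0.0, 1.0, 0.0]
contact_force: [-0.2, -0.2, -1.9]
width: 0.0289
gripper_force: 80.1
```

Request:
send_rows --steps '[-1, 0, 0, 0.1, 0, -1, 0, 0, 0, 0]'

```text
clock: 38.05
position: [0.5598, 0.1828, 0.1531]
ee_rot: [0.001, -0.0, 1.0, 0.0]
contact_force: [-0.8, -0.7, 5.2]
width: 0.0292
gripper_force: 80.7
```

Contact. Releasing the reagent bottle and going for the saline bottle (released at .3953, -.2706, .1365).

Request:
send_rows --steps '[0.3, 0, 0, 0, 0, 0.3, 0, 0, 0, 0, 0.3, 0, 0, 0, 0, 0.3, 0, 0, -1, 0, 0.3, 0, 0, -3, 0, 0.3, 0, 0, -4, 0, 0.3, 0, 0, -2, 0, 0.3, 0, 0, 0, 0]'

```text
clock: 38.85
position: [0.5613, 0.1832, 0.2564]
ee_rot: [0.004, -0.0, 1.0, 0.001]
contact_force: [-0.2, -0.6, 0.2]
width: 0.0556
gripper_force: 0.0
```

Request:
send_rows --steps '[0.25, 0.7, -2, 0, 0, 0.25, 1.5, -4.1, 0, 0, 0.25, 1.5, -4.1, 0, 0, 0.25, 1.5, -4.1, 0, 0, 0.25, 1.5, -4.1, 0, 0, 0.25, 1.5, -4.1, 0, 0, 0.25, 1.5, -4.1, 0, 0, 0.25, 1.5, -4.1, 0, 0, 0.25, 1.5, -4.1, 0, 0, 0.25, 1.5, -4.1, 0, 0, 0.25, 1.5, -4.1, 0, 0, 0.25, 0.7, -2.3, 0, 0]'

```text
clock: 40.05
position: [0.3932, -0.2727, 0.2509]
ee_rot: [-0.001, 0.001, 1.0, 0.0]
contact_force: [0.6, 1.1, 0.2]
width: 0.0532
gripper_force: 0.0
```

Request:
send_rows --steps '[0.25, 0, 0, 2, 0, 0.25, 0, 0, 2, 0, 0.25, 0, 0, 1, 0, 0.25, 0, 0, 0, 0, 0.25, 0, 0, 0, 0]' --newtons 70

```text
clock: 40.55
position: [0.3953, -0.2702, 0.202]
ee_rot: [0.0, -0.0, 1.0, 0.0]
contact_force: [0.1, -0.1, -0.3]
width: 0.0531
gripper_force: 0.0
```

Request:
send_rows --steps '[0.25, 0, 0, 1.5, 0, 0.25, 0, 0, 2, 0, 0.25, 0, 0, 1.8, 0, 0.25, 0, 0, 0.9, 0, 0.25, 0, 0, 0.3, 0, 0.25, 0, 0, 0, 0, 0.25, 0, 0, 0, 0]'

```text
clock: 41.25
position: [0.3958, -0.2708, 0.1378]
ee_rot: [0.001, -0.0, 1.0, -0.001]
contact_force: [0.8, -0.3, -0.7]
width: 0.0533
gripper_force: 0.0
```

Request:
send_rows --steps '[-1, 0, 0, 0, 0, -1, 0, 0, 0, 0, -1, 0, 0, 0, 0, -1, 0, 0, 0, 0, -1, 0, 0, 0, 0]'

```text
clock: 41.75
position: [0.3956, -0.2709, 0.1379]
ee_rot: [0.001, -0.0, 1.0, -0.001]
contact_force: [-1.1, 0.0, 6.3]
width: 0.0258
gripper_force: 68.6
```

Request:
send_rows --steps '[-1, 0, 0, -0.5, 0, -1, 0, 0, -1.5, 0, -1, 0, 0, -2, 0, -1, 0, 0, -2, 0, -1, 0, 0, -1, 0, -1, 0, 0, -0.5, 0, -1, 0, 0, 0, 0]'

```text
clock: 42.45
position: [0.395, -0.2702, 0.2118]
ee_rot: [-0.0, -0.0, 1.0, 0.0]
contact_force: [-0.8, -0.6, -3.7]
width: 0.0261
gripper_force: 69.4
```

Request:
send_rows --steps '[-1, 0, 1.5, 0, 0, -1, 0, 2.5, 0, 0, -1, 0, 3.5, 0, 0, -1, 0, 3.5, 0, 0, -1, 0, 3.5, 0, 0, -1, 0, 3.5, 0, 0, -1, 0, 3.5, 0, 0, -1, 0, 3.5, 0, 0, -1, 0, 3.5, 0, 0, -1, 0, 3.5, 0, 0, -1, 0, 3, 0, 0, -1, 0, 1.75, 0, 0]'

```text
clock: 43.65
position: [0.393, 0.1001, 0.2109]
ee_rot: [-0.001, -0.001, 1.0, 0.001]
contact_force: [-0.0, 0.1, -2.5]
width: 0.0256
gripper_force: 69.5
```

Request:
send_rows --steps '[-1, -0.5, 0, 0, 0, -1, -1.5, 0, 0, 0, -1, -2.5, 0, 0, 0, -1, -2.5, 0, 0, 0, -1, -2.5, 0, 0, 0, -1, -2.5, 0, 0, 0, -1, -1.9, 0, 0, 0, -1, -1.2, 0, 0, 0, -1, -0.5, 0, 0, 0, -1, -0.3, 0, 0, 0, -1, 0, 0, 0, 0, -1, 0, 0, 0, 0]'

```text
clock: 44.85
position: [0.5532, 0.0972, 0.212]
ee_rot: [-0.0, -0.0, 1.0, 0.0]
contact_force: [0.2, -0.1, -3.5]
width: 0.026
gripper_force: 69.6
```

Request:
send_rows --steps '[-1, -0.1, -0.05, 1.5, 0, -1, 0, 0, 2, 0, -1, 0, 0, 2, 0, -1, 0, 0, 1, 0, -1, 0, 0, 0.5, 0, -1, 0, 0, 0.1, 0, -1, 0, 0, 0, 0]'

```text
clock: 45.55
position: [0.5556, 0.0968, 0.1417]
ee_rot: [0.001, -0.0, 1.0, 0.0]
contact_force: [-0.1, 0.7, -2.8]
width: 0.0259
gripper_force: 69.6
```

Request:
send_rows --steps '[-1, 0, 0, 0.1, 0, -1, 0, 0, 0, 0]'

```text
clock: 45.75
position: [0.5555, 0.0968, 0.1405]
ee_rot: [0.001, -0.0, 1.0, 0.0]
contact_force: [1.3, -0.2, -2.8]
width: 0.0254
gripper_force: 69.6
```

Request:
send_rows --steps '[-1, 0.05, 0, 0.1, 0, -1, 0, 0, 0, 0]'

```text
clock: 45.95
position: [0.5553, 0.0967, 0.1401]
ee_rot: [0.001, -0.0, 1.0, 0.0]
contact_force: [-0.7, 0.1, 1.6]
width: 0.026
gripper_force: 70.3
```

Request:
send_rows --steps '[-1, 0, 0, 0.1, 0, -1, 0, 0, 0, 0]'

```text
clock: 46.15
position: [0.5561, 0.0967, 0.14]
ee_rot: [0.002, -0.0, 1.0, 0.0]
contact_force: [-1.9, -0.5, 6.8]
width: 0.0262
gripper_force: 70.8
```

Request:
send_rows --steps '[0.25, 0, 0, 0, 0, 0.25, 0, 0, 0, 0, 0.25, 0, 0, 0, 0, 0.25, 0, 0, -1, 0, 0.25, 0, 0, -3, 0, 0.25, 0, 0, -4, 0, 0.25, 0, 0, -3, 0, 0.25, 0, 0, -1, 0]'

```text
clock: 46.95
position: [0.5564, 0.0969, 0.2622]
ee_rot: [0.004, -0.0, 1.0, 0.0]
contact_force: [0.4, 0.3, -0.2]
width: 0.0535
gripper_force: 0.0
```

Request:
send_rows --steps '[0.25, 2, 0, 0, 0, 0.25, 4, 0, 0, 0, 0.25, 4, 0, 0, 0, 0.25, 4, 0, 0, 0, 0.25, 4, 0, 0, 0, 0.25, 4, 0, 0, 0, 0.25, 3, 0, 0, 0, 0.25, 1, 0, 0, 0, 0.25, 0, 0, 0, 0, 0.25, 0, 0, 0, 0, 0.25, 0, 0, 0, 0]'

```text
clock: 48.05
position: [0.2961, 0.0967, 0.2579]
ee_rot: [0.0, 0.0, 1.0, 0.0]
contact_force: [0.1, -0.1, 0.7]
width: 0.0534
gripper_force: 0.0
```

```bash
python3 -c "
from h import *
from rig import get_state,get_image
s=get_state();print(s['clock'],s['position'])
for n,boxes in (('top',[('g',(195,230,280,310)),('r',(195,225,250,280)),('timer',(245,280,298,328)),('glass',(130,155,262,288))]),('side',[('g',(155,190,285,310)),('r',(135,165,265,300))])):
    ims=[cv2.imread(f'pics/{n}0.png'),cv2.cvtColor(get_image(n)['color'],cv2.COLOR_RGB2BGR)]
    cv2.imwrite(f'pics/{n}_end.png',ims[1])
    for k,(a,b,c,d) in boxes:
        o=[]
        for im in ims:
            q=im[a:b,c:d].astype(float)
            B,G,R=q[...,0],q[...,1],q[...,2]
            w=np.clip(G-np.maximum(R,B)-15,0,None) if k=='g' else np.clip(R-G-60,0,None) if k=='r' else None
            if w is None: continue
            yy,xx=np.mgrid[a:b,c:d];o.append((round((xx*w).sum()/w.sum(),2),round((yy*w).sum()/w.sum(),2),round(w.sum())))
        if w is None: o=cv2.phaseCorrelate(*[cv2.cvtColor(im[a:b,c:d],cv2.COLOR_BGR2GRAY).astype(np.float32) for im in ims])
        print(n,k,o)
"
```

```text
48.05 [0.29606318 0.09672726 0.25787537]
top g [(np.float64(292.32), np.float64(207.11), 1441), (np.float64(292.75), np.float64(207.16), 1406)]
top r [(np.float64(264.19), np.float64(205.37), 2039), (np.float64(263.92), np.float64(205.41), 2029)]
top timer ((-0.1810425344842308, -0.20721404417388456), 0.8073858684963651)
top glass ((0.3829423225589341, 0.4547265082739518), 0.9632050839176884)
side g [(np.float64(294.46), np.float64(166.3), 2800), (np.float64(294.59), np.float64(166.07), 2786)]
side r [(np.float64(280.04), np.float64(144.16), 5944), (np.float64(279.83), np.float64(144.03), 5922)]
```

```bash
python3 -c "
from rig import sign_off
print(sign_off())"
```

```text
the job is handed in; nothing more can be done
None
```

The job is handed in at about 48 s: the dish lies flat within about 2 mm of the middle of the light box window, and both bottles are back upright about 1 mm from where they started. The timer and glass showed no visible movement. Along the way I closed on the dish twice before the final grip (two passes over it, one grip reset deeper), with no sign in the readings that it shifted.

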